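# Open a push-and-turn reagent bottle

### The job

Take the white child-resistant cap off the amber reagent bottle: push it gently down until it bottoms, keep it down while you turn it counterclockwise (seen from above) by rather more than a sixth of a turn, and lift it off. Then set it gently down, top side up, in the steel dish, let go, and leave the other glassware undisturbed.

Things in the scene. Friction and masses are not known exactly. Their poses are not given: they have to be found in the camera images.
- bottle: Amber bottle clamped in a round grey foot (84 mm across, 17 high) fixed to the worktop: it cannot move. Origin: centre of the foot's underside, on the bottle's axis, z up. Body 67 mm across up to the shoulder (62 to 77 mm high), then a neck 35 mm across. Round the neck under the cap is a grey collar 49 mm across, its top 91 to 104 mm above the worktop.
- mouth (a point): Centre of the bottle's mouth, 117 mm above the worktop. Turning: only while pushed down does the cap turn, counterclockwise seen from above (+yaw); clockwise is blocked. From about 0.82 rad of turn its lugs are free of the neck's hooks and it lifts straight up; at about 1.53 rad it meets an end stop. Aim for 1.2 rad. Turned without pushing it just knocks against catch teeth.
- cap: White ribbed round cap, 50 mm across (51 over the ribs), 34 mm high, about 57 g, red bar on top. Origin: centre of its open underside, z up through its top. Locked on the bottle, the origin is on the bottle's axis 108 mm above the worktop, x within 0.1 rad of the bottle's x. A sprung liner inside pushes it up: about 4 N when locked, 0.35 N more per mm pushed down. Friction varies.
- cap_top (a point): Centre of the cap's top face, 34 mm above its origin. Pushing: the lugs clear the teeth at a depth that differs from bottle to bottle, 3 to 15 mm (5 to 10 N); 1.5 mm further down the cap stands on the rigid collar and the force rises steeply. So push until about 14 N is felt and keep that up while turning; over 35 N in all between cap and bottle cracks the neck.
- dish: Shallow round steel dish, fixed to the worktop, 104 mm across the rim, rim 10 mm high, flat floor about 90 mm across and 3 mm above the worktop. Origin: centre of its underside.
- dish_in (a point): Centre of the dish's inner floor, 3 mm above the worktop.
- petri: Bystander: petri dish, 61 mm across, 13 mm high, loose. Origin: centre of its underside.
- weighing: Bystander: small glass weighing bottle, 41 mm across, 52 mm high, loose. Origin: centre of its underside.
- crucible: Bystander: white lidded crucible, 43 mm across, 46 mm high, loose. Origin: centre of its underside.
- beaker: Bystander: glass beaker, 68 mm across, 79 mm high, loose. Origin: centre of its underside.
- flask: Bystander: conical flask with amber sample, 66 mm across, 105 mm high, loose. Origin: centre of its underside.
Mind the look-alikes: they are no part of the job. What is shaped like the cap but pink, purple or turquoise is not meant.

How it is judged:
By the outcome, as a careful person would: the job done as asked, in the order asked, and still so for the second after the job is handed in, with the robot touching nothing.
It also fails if it takes over 61 s, if anything falls off the work surface, if the arm or the gripper's body presses on something with over 40 N, if the wrist force passes 120 N, or if a joint passes its speed limit or range.

### The arm

A 6-joint arm with a two-finger parallel gripper is mounted at the origin on the work surface; the furniture and walls round the work are solid. World frame = base frame: x ahead of the robot, y to its left, z up, the work surface at z = 0. Lengths are in m, angles in rad, forces in N, time in s.
With the tool pointing down it reaches from about 0.325 to 1 m from the base axis. Payload 5.1 kg.
Tool frame: the origin (TCP) lies on the centre line of the jaws, within the pads' length; the fingertips stand 17 mm ahead of it and the grasp point (between the pads) lies 2 mm behind it; z points along the fingers, y is the line along which they close (so a half turn about z gives the same grasp; the last joint's range is limited). The gripper opens to 85 mm and grips with 20 to 120 N. Pads are 22 mm wide; open, the fingers measure 114 mm over their backs; the gripper's body (76 mm by 85 mm) begins 54 mm behind the grasp point. The pads swing forward as they close: fully open they stand 13 mm farther back than shut.
Start: joints at [-0.083, 0.124, 1.65, -0, 1.367, -0.083], TCP at [0.65, -0, 0.248] pointing down, gripper open.
Joint ranges: [-2.61, 2.61], [-1.02, 2.33], [0.03, 2.71], [-1.35, 4.49], [0.32, 2.68], [-2.91, 2.91]. Speed limits (rad/s): [2.57, 2.57, 3.14, 3.14, 3.14, 3.14].

### API

Orientations are given as a unit quaternion [x, y, z, w].
In Python, from plant import * gives the robot as it stands.
- The arm moves only by the tool move_arm, never from a script. Its arguments are lists of equal length, an entry for each row: "xyz": the shift along the tool's x, y, z in cm, a list of three; "angular": the turn, a rotation vector about the tool's x, y, z in rad, a list of three; "grip": the finger opening in cm, from 0 to 8.54. In form: {"xyz": [[dx, dy, dz], ...], "angular": [[wx, wy, wz], ...], "grip": [grip, ...]}. A call has 1 to 8 rows; each row shifts and turns the commanded pose from where the row before left it, along the tool's axes as they then stand; what a row does not reach is not made up. A row lasts 1/8 s, in which the tool goes at most 62.5 mm and 10.7 degrees, less where a joint would pass 70% of its speed; a pose out of reach is approached as far as the arm can. A call is refused whole if a number of a shift passes 6.25 or a number of a turn 0.188, either way. A call with a gripper value outside its range is refused whole. The fingers move at their own pace and stop on an object; "squeeze" is the grip in N (left out, the last holds). Time passes only in rows, so rows that do not move let the fingers close. It gives the time, the measured TCP pose, the force, the opening and the grip force at its end, in the units of the state.
- read_state(): the state, without advancing time (a new reading comes with each control period).
- get_image(name): name is "scene" or "side" or "wrist"; returns a dict with "color" (480x640x3 uint8, blue, green, red), "mtx" (3x3 intrinsics, pixels), "D" ([k1, k2, p1, p2, k3] as OpenCV has them; the pictures are not rectified), "R" (3x3) and "t" (3): a world point X has camera coordinates R X + t. Camera axes: x right, y down, z forward; pixel columns grow to the right and rows downward; lengths in m; the calibration is good to about 2 mm. A picture is of the moment at which its call begins. There is no depth.
- sign_off(): hands the job in; it is judged then, once.
The state is a dict: "clock": time; "joints": joint angles; "qvel": joint speeds; "joint_efforts": joint torques, N m; "position": TCP position; "orientation": TCP orientation; "contact_force": force on the tool from outside, world axes, zero at the start; "ft_torque": the same for the moment, N m; "width": finger opening in m; "grip_force": force on a finger pad.
Only numpy, scipy, OpenCV 4.12 (cv2) and the standard library are available. Lean on these libraries where they do the work, as an engineer would, in place of code of your own. Each camera call takes 0.05 s, during which the arm holds its last target. There are 200 camera calls.

## Working session

There is one attempt and no reset: what is moved stays moved. The work goes in short steps, Python scripts to look and compute and a tool call to move; the robot and the scene stay as the last step left them, time stands still between calls to the robot, and variables do not carry over. Pictures are saved under pics/ and viewed, at most 10 in all, crops included, and the job is handed in when it is done.

Besides the shell and the picture viewer there is one more tool, called after "Emit:" as a command line: name --argument value ..., lists and objects as JSON in quotes. move_arm: Moves the arm, as the interface text tells. Its arguments: {"type":"object","properties":{"xyz":{"type":"array"},"angular":{"type":"array"},"grip":{"type":"array"},"squeeze":{"type":"number"}},"required":["xyz","angular","grip"]}

```bash
mkdir -p pics
python3 - <<'E'
from plant import *
import cv2,pickle
d={}
for n in ("scene","side","wrist"):
    d[n]=get_image(n); cv2.imwrite(f"pics/{n}0.png",d[n]["color"])
    print(n,(-d[n]["R"].T@d[n]["t"]).round(3),d[n]["R"][2].round(2))
pickle.dump(d,open("im0.pkl","wb"))
s=read_state();print(s["clock"],s["position"],s["orientation"],s["contact_force"],s["width"])
E
```

```text
scene [0.033 0.525 0.857] [ 0.43 -0.54 -0.72]
side [-0.133  0.933  0.556] [ 0.48 -0.79 -0.38]
wrist [0.65  0.075 0.372] [-0.   -0.29 -0.96]
0.15 [6.49564094e-01 1.04550574e-05 2.47360874e-01] [ 7.07099756e-01  7.07113362e-01 -5.15529525e-04 -6.02842038e-04] [ 0.58050883 -1.07450722  0.66733081] 0.08517093679567628
```

View pics/scene0.png

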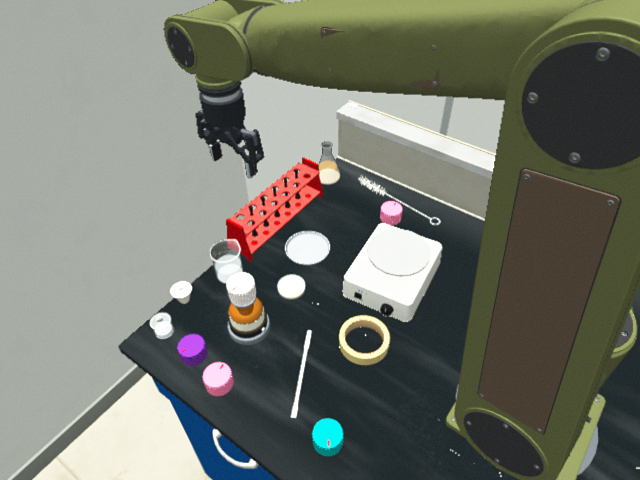

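View pics/side0.png

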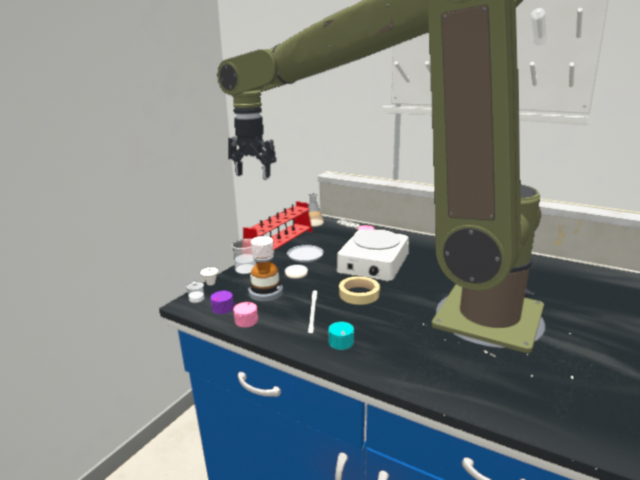

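The scene view shows the white cap on the amber bottle at about (241,285), with its foot at (248,325). The steel dish is at about (307,247), the petri dish at (291,287) and the beaker at (227,262). The side view shows the cap at (262,248) and the dish at (305,254).

```bash
cat > h.py <<'E'
import numpy as np,cv2
def ray(c,u,v):
    p=cv2.undistortPoints(np.array([[[u,v]]],float),c["mtx"],c["D"])[0,0]
    d=c["R"].T@np.array([p[0],p[1],1]); return -c["R"].T@c["t"],d/np.linalg.norm(d)
def plane(c,u,v,z):
    o,d=ray(c,u,v); return o+d*(z-o[2])/d[2]
def proj(c,X):
    return cv2.projectPoints(np.array(X,float).reshape(-1,1,3),cv2.Rodrigues(c["R"])[0],c["t"],c["mtx"],c["D"])[0][:,0]
E
python3 - <<'E'
import pickle,cv2,numpy as np
from h import *
d=pickle.load(open("im0.pkl","rb"))
s=d["scene"]
print("cap",plane(s,240,281,.142),"dish",plane(s,307,247,.008),"foot",plane(s,248,324,.012),"petri",plane(s,291,287,.01),"beak",plane(s,227,278,.0))
print("side cap",plane(d["side"],262,242,.142),"dish",plane(d["side"],305,254,.008))
a=cv2.resize(s["color"][215:355,150:340],None,fx=4,fy=4,interpolation=cv2.INTER_CUBIC)
cv2.imwrite("pics/cs.png",a)
b=cv2.resize(d["side"]["color"][220:310,180:330],None,fx=5,fy=5,interpolation=cv2.INTER_CUBIC)
cv2.imwrite("pics/cd.png",b)
E
```

```text
cap [0.50745121 0.1527189  0.142     ] dish [ 0.54037366 -0.08133953  0.008     ] foot [0.50485198 0.15681924 0.012     ] petri [0.49553216 0.03205621 0.01      ] beak [6.30599591e-01 8.94038414e-02 1.11022302e-16]
side cap [0.49723681 0.16232449 0.142     ] dish [ 0.53419283 -0.07475235  0.008     ]
```

View pics/cs.png

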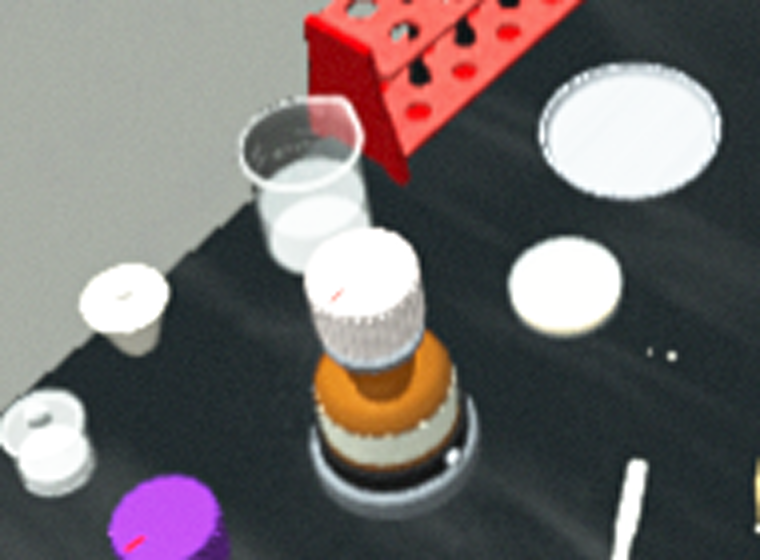

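View pics/wrist0.png

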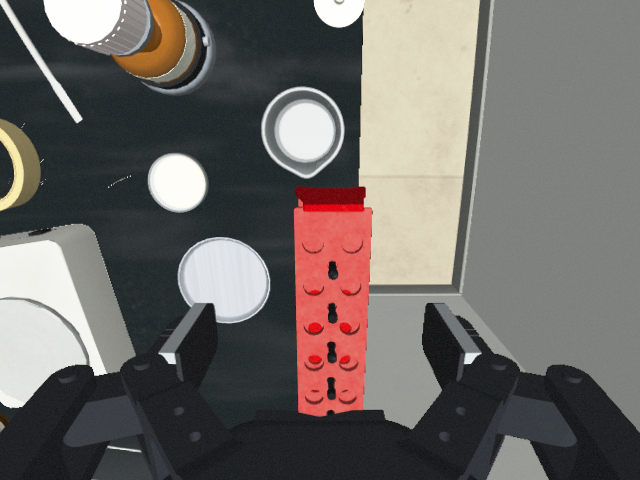

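The crop shows the cap top centre at about (240.5,283.5) in scene pixels and the foot under it. The dish is to the right and the beaker behind the bottle. The wrist view shows the same layout, with the red rack along x≈0.64. Next I move above the cap for a close look.

Emit:
move_arm --xyz '[[2.6, -2.4, 0], [2.6, -2.4, 0], [2.6, -2.4, 0], [2.6, -2.4, 0], [2.6, -2.4, 0], [2.6, -2.4, 0], [0, 0, 0], [0, 0, 0]]' --angular '[[0, 0, 0], [0, 0, 0], [0, 0, 0], [0, 0, 0], [0, 0, 0], [0, 0, 0], [0, 0, 0], [0, 0, 0]]' --grip '[8.5, 8.5, 8.5, 8.5, 8.5, 8.5, 8.5, 8.5]' --squeeze 50

```text
clock: 1.15
position: [0.5062, 0.1557, 0.2483]
orientation: [0.707, 0.707, -0.0, 0.0]
contact_force: [-0.5, 0.2, -0.3]
width: 0.0852
grip_force: 0.0
```

Run:
```python
from plant import *
import cv2,pickle
d={}
for n in ("scene","wrist","side"):
    d[n]=get_image(n)
pickle.dump(d,open("im1.pkl","wb"))
cv2.imwrite("pics/wrist1.png",d["wrist"]["color"])
s=read_state();print(s["clock"],s["position"],s["orientation"],s["joints"])
```

```text
1.3 [0.50655465 0.1552915  0.24821143] [ 7.07513424e-01  7.06699896e-01 -1.03897034e-04  3.69177758e-05] [ 1.96215617e-01 -1.44363463e-01  1.91655016e+00 -1.80419685e-04
  1.36953779e+00  1.97402197e-01]
```

View pics/wrist1.png

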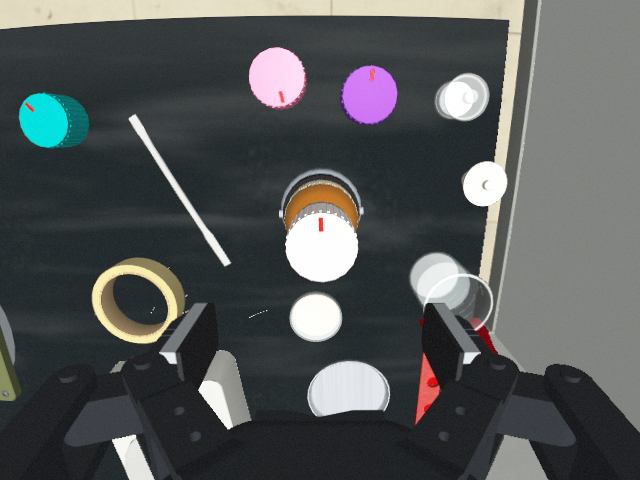

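The wrist view shows the white cap's top disc at about (321,246) with a red bar, and the bottle's foot behind it at (321,212). The fingers straddle it.

Run:
```python
import pickle,cv2,numpy as np
from h import *
from scipy.optimize import least_squares
d=pickle.load(open("im1.pkl","rb"))
def blob(c,seed,thr,half):
    g=c["color"].min(2); u,v=seed
    m=np.zeros_like(g); m[v-half:v+half,u-half:u+half]=(g[v-half:v+half,u-half:u+half]>thr)*255
    k=max(cv2.findContours(m,cv2.RETR_EXTERNAL,cv2.CHAIN_APPROX_NONE)[0],key=cv2.contourArea)
    return cv2.convexHull(k)[:,0].astype(float)
th=np.linspace(0,2*np.pi,200)
def fit(c,pts,z,r0):
    P=np.array([plane(c,u,v,z)[:2] for u,v in pts])
    f=lambda q:np.hypot(*(P-q[:2]).T)-q[2]
    s=least_squares(f,[*P.mean(0),r0],loss="soft_l1",f_scale=.0005); return s.x.round(4),np.abs(s.fun).max().round(4)
w=d["wrist"]
for t in (200,225,240): print("cap",t,fit(w,blob(w,(321,246),t,50),.142,.025))
s=d["scene"]
for t in (200,225,240): print("scene cap",t,fit(s,blob(s,(240,283),t,30),.142,.025))
for t in (140,180,200):print("dish scene",t,fit(s,blob(s,(307,247),t,30),.01,.052))
for t in (200,230): print("petri",fit(s,blob(s,(291,287),t,22),.013,.03))
d0=pickle.load(open("im0.pkl","rb"));w0=d0["wrist"]
for t in (120,150,180):print("dish wrist0",t,fit(w0,blob(w0,(224,280),t,52),.01,.052))
# profile along column 321
print(w["color"][205:295:3,321].min(1)); print(w["color"][246,275:370:2].min(1))
```

```text
cap 200 (array([0.5083, 0.1564, 0.0252]), np.float64(0.0005))
cap 225 (array([0.5084, 0.1564, 0.0251]), np.float64(0.0006))
cap 240 (array([0.5083, 0.1561, 0.0248]), np.float64(0.0009))
scene cap 200 (array([0.5342, 0.1504, 0.0525]), np.float64(0.0297))
scene cap 225 (array([0.5203, 0.1561, 0.0384]), np.float64(0.0112))
scene cap 240 (array([0.5057, 0.156 , 0.0251]), np.float64(0.001))
dish scene 140 (array([ 0.5394, -0.0808,  0.0521]), np.float64(0.0011))
dish scene 180 (array([ 0.5398, -0.0808,  0.0514]), np.float64(0.0013))
dish scene 200 (array([ 0.5383, -0.0803,  0.0502]), np.float64(0.0049))
petri (array([0.4967, 0.0309, 0.0298]), np.float64(0.0009))
petri (array([0.4965, 0.0308, 0.0292]), np.float64(0.001))
dish wrist0 120 (array([ 0.5431, -0.0814,  0.0517]), np.float64(0.0005))
dish wrist0 150 (array([ 0.543 , -0.0814,  0.0515]), np.float64(0.0006))
dish wrist0 180 (array([ 0.5433, -0.0812,  0.0511]), np.float64(0.0067))
[155 155 221 254 204  43  45  45  42 251 254 254 254 254 254 254 254 254
 254 254 254 254 254 254 254 254  42  44  47  80]
[ 35  35  39  34  37  64 254 254 254 254 254 254 254 254 254 254 254 254
 254 254 254 254 254 254 254 254 254 254 254 254 254 254 254 254 254 254
 254 254 254 254 254 227  54  50  60  56  56  55]
```

Emit:
move_arm --xyz '[[0, 0.15, 2], [0, 0, 2], [0, 0, 2], [0, 0, 2], [0, 0, 2], [0, 0, 1.3], [0, 0, 0]]' --angular '[[0, 0, 0], [0, 0, 0], [0, 0, 0], [0, 0, 0], [0, 0, 0], [0, 0, 0], [0, 0, 0]]' --grip '[7, 6.5, 6.5, 6.5, 6.5, 6.5, 6.5]' --squeeze 20

```text
clock: 2.17
position: [0.5067, 0.1559, 0.1339]
orientation: [0.707, 0.707, -0.001, -0.001]
contact_force: [-0.7, -1.8, 0.6]
width: 0.0653
grip_force: 0.0
```

Run:
```python
from plant import *
import cv2
w=get_image("wrist"); cv2.imwrite("pics/wrist2.png",w["color"])
```

```text
(no output)
```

View pics/wrist2.png

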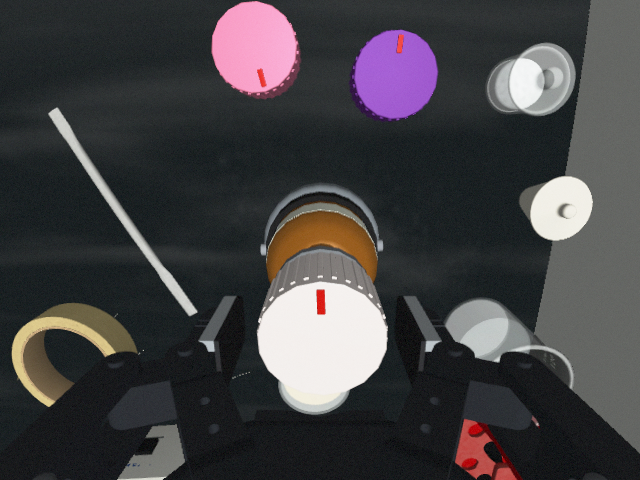

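The cap is between the pads, spanning columns 258 to 387 (centre 322.5). The pads' mid-line is at 320, so I nudge +1 mm and close lightly.

Emit:
move_arm --xyz '[[0, 0.1, 0], [0, 0, 0], [0, 0, 0], [0, 0, 0], [0, 0, 0], [0, 0, 0]]' --angular '[[0, 0, 0], [0, 0, 0], [0, 0, 0], [0, 0, 0], [0, 0, 0], [0, 0, 0]]' --grip '[6, 5.5, 5, 4.6, 4.6, 4.6]' --squeeze 20

```text
clock: 2.98
position: [0.5084, 0.1561, 0.1361]
orientation: [0.707, 0.707, -0.0, -0.0]
contact_force: [-2.7, 0.6, 5.7]
width: 0.0498
grip_force: 20.1
```

Emit:
move_arm --xyz '[[0, -0.05, 0], [0, 0, 0], [0, 0, 0], [0, 0, 0.1], [0, 0, 0.1], [0, 0, 0.1]]' --angular '[[0, 0, 0], [0, 0, 0], [0, 0, 0], [0, 0, 0], [0, 0, 0], [0, 0, 0]]' --grip '[4.5, 4.5, 4.5, 4.5, 4.5, 4.5]' --squeeze 60

```text
clock: 3.72
position: [0.5084, 0.1561, 0.1333]
orientation: [0.707, 0.707, 0.0, 0.0]
contact_force: [-3.4, 0.1, 7.6]
width: 0.0486
grip_force: 61.1
```

Emit:
move_arm --xyz '[[0, -0.05, 0.1], [0, 0, 0.1], [0, 0, 0]]' --angular '[[0, 0, 0], [0, 0, 0], [0, 0, 0]]' --grip '[4.5, 4.5, 4.5]'

```text
clock: 4.1
position: [0.5083, 0.1561, 0.1315]
orientation: [0.707, 0.707, 0.001, 0.001]
contact_force: [-2.3, -1.1, 8.3]
width: 0.0485
grip_force: 61.2
```

Emit:
move_arm --xyz '[[0, 0, 0.1], [0, 0, 0.05], [0, 0, 0]]' --angular '[[0, 0, 0], [0, 0, 0], [0, 0, 0]]' --grip '[4.5, 4.5, 4.5]'

```text
clock: 4.47
position: [0.5083, 0.1561, 0.1311]
orientation: [0.707, 0.707, 0.001, 0.001]
contact_force: [-5.7, -1.0, 12.6]
width: 0.0485
grip_force: 61.7
```

Emit:
move_arm --xyz '[[0, -0.05, 0.03], [0, 0, 0], [0, 0, 0]]' --angular '[[0, 0, 0], [0, 0, 0], [0, 0, 0]]' --grip '[4.5, 4.5, 4.5]'

```text
clock: 4.85
position: [0.5083, 0.1561, 0.1311]
orientation: [0.707, 0.707, 0.001, 0.001]
contact_force: [-3.4, -1.9, 11.1]
width: 0.0485
grip_force: 61.7
```

Emit:
move_arm --xyz '[[0, -0.03, 0.06], [0, 0, 0], [0, 0, 0]]' --angular '[[0, 0, 0], [0, 0, 0], [0, 0, 0]]' --grip '[4.5, 4.5, 4.5]'

```text
clock: 5.22
position: [0.5083, 0.1561, 0.131]
orientation: [0.707, 0.707, 0.001, 0.001]
contact_force: [-4.4, -1.2, 14.0]
width: 0.0486
grip_force: 61.9
```

Run:
```python
from plant import *
s=read_state();print(s["contact_force"],s["position"],s["ft_torque"])
```

```text
[-4.38916537 -1.24565329 14.03186483] [0.50829063 0.15609499 0.13103584] [-0.29548275  0.96707928  0.04302852]
```

Bottomed at 14 N. I start turning.

Emit:
move_arm --xyz '[[0, 0, 0], [0, 0, 0], [0, 0, 0]]' --angular '[[0, 0, -0.1], [0, 0, -0.1], [0, 0, -0.1]]' --grip '[4.5, 4.5, 4.5]'

```text
clock: 5.6
position: [0.5079, 0.1563, 0.131]
orientation: [0.592, 0.806, 0.001, 0.001]
contact_force: [-6.6, -0.4, 15.4]
width: 0.0485
grip_force: 62.1
```

Emit:
move_arm --xyz '[[0, 0, 0], [0, 0, 0], [0, 0, 0]]' --angular '[[0, 0, -0.1], [0, 0, -0.1], [0, 0, -0.1]]' --grip '[4.5, 4.5, 4.5]'

```text
clock: 5.98
position: [0.5074, 0.1562, 0.1311]
orientation: [0.465, 0.885, 0.0, 0.0]
contact_force: [-9.4, -0.1, 18.1]
width: 0.0483
grip_force: 62.2
```

Run:
```python
from plant import *
s=read_state();print(s["contact_force"],s["position"],s["ft_torque"])
```

```text
[-9.4200489  -0.12893213 18.09640755] [0.50737922 0.15620184 0.13105275] [-0.28393904  1.50504731 -0.26288221]
```

Emit:
move_arm --xyz '[[0.06, -0.08, -0.04], [0, 0, 0], [0, 0, 0]]' --angular '[[0, 0, 0], [0, 0, -0.1], [0, 0, -0.1]]' --grip '[4.5, 4.5, 4.5]'

```text
clock: 6.35
position: [0.507, 0.1561, 0.131]
orientation: [0.375, 0.927, 0.001, 0.001]
contact_force: [-5.5, -1.5, 13.3]
width: 0.0486
grip_force: 61.8
```

Emit:
move_arm --xyz '[[0.03, -0.03, 0.02], [0, 0, 0], [0, 0, 0], [0, 0, 0]]' --angular '[[0, 0, -0.1], [0, 0, -0.1], [0, 0, -0.1], [0, 0, -0.1]]' --grip '[4.5, 4.5, 4.5, 4.5]'

```text
clock: 6.85
position: [0.5064, 0.1559, 0.131]
orientation: [0.183, 0.983, 0.0, 0.001]
contact_force: [-6.8, -3.4, 14.2]
width: 0.0485
grip_force: 62.0
```

Run:
```python
from plant import *
import cv2
w=get_image("wrist"); cv2.imwrite("pics/wrist3.png",w["color"])
s=read_state();print(s["contact_force"],s["position"],s["ft_torque"],s["joints"])
```

```text
[-6.62495655 -2.84177994 16.63259367] [0.50644005 0.15586201 0.13106483] [-0.38350913  1.03730258  0.10678453] [ 1.97661115e-01 -3.88038761e-02  2.02404652e+00 -9.55219708e-04
  1.15396639e+00 -1.00753880e+00]
```

View pics/wrist3.png

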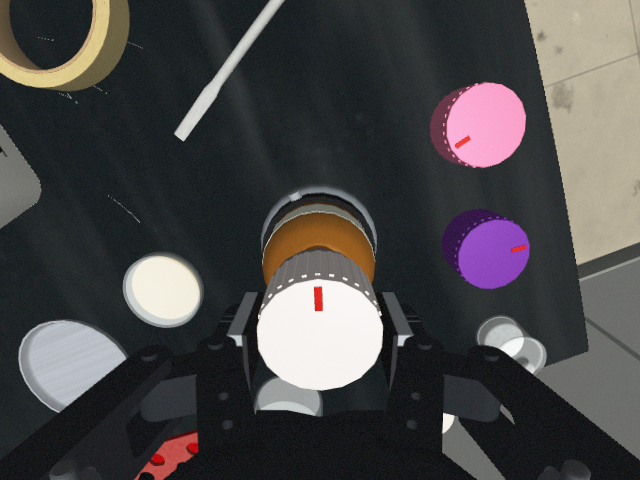

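The red bar is still aligned with the gripper at (319,298), so the cap turned the full 1.2 rad. I lift straight up.

Emit:
move_arm --xyz '[[0.03, 0, -0.2], [0, 0, -0.3], [0, 0, -0.4], [0, 0, -0.4], [0, 0, -0.4]]' --angular '[[0, 0, 0], [0, 0, 0], [0, 0, 0], [0, 0, 0], [0, 0, 0]]' --grip '[4.5, 4.5, 4.5, 4.5, 4.5]'

```text
clock: 7.52
position: [0.5051, 0.1558, 0.1442]
orientation: [0.184, 0.983, -0.0, 0.0]
contact_force: [1.6, -0.5, -1.5]
width: 0.0484
grip_force: 62.6
```

Emit:
move_arm --xyz '[[0, 0, -1.0], [0, 0, -1.5], [0, 0, -1.5], [0, 0, -1.5], [0, 0, 0], [0, 0, 0]]' --angular '[[0, 0, 0], [0, 0, 0], [0, 0, -0.12], [0, 0, -0.12], [0, 0, -0.13], [0, 0, 0]]' --grip '[4.5, 4.5, 4.5, 4.5, 4.5, 4.5]'

```text
clock: 8.28
position: [0.5049, 0.1564, 0.2009]
orientation: [0.001, 1.0, 0.0, 0.0]
contact_force: [-0.5, 0.2, -0.2]
width: 0.0483
grip_force: 62.6
```

Emit:
move_arm --xyz '[[-0.46, -2, 0], [-0.46, -4, 0], [-0.46, -4, 0], [-0.46, -4, 0], [-0.46, -4, 0], [-0.46, -4, 0], [-0.89, -1.75, 0], [0, 0, 0]]' --angular '[[0, 0, 0], [0, 0, 0], [0, 0, 0], [0, 0, 0], [0, 0, 0], [0, 0, 0], [0, 0, 0], [0, 0, 0]]' --grip '[4.5, 4.5, 4.5, 4.5, 4.5, 4.5, 4.5, 4.5]'

```text
clock: 9.28
position: [0.5417, -0.0819, 0.2001]
orientation: [0.002, 1.0, 0.0, -0.0]
contact_force: [-0.2, -0.1, 0.3]
width: 0.0482
grip_force: 62.6
```

Run:
```python
from plant import *
import cv2
s=read_state();print(s["contact_force"],s["position"])
w=get_image("wrist"); v=get_image("scene")
o=__import__("numpy").hstack([cv2.resize(w["color"],(400,300)),cv2.resize(v["color"][120:300,190:430],(400,300))])
cv2.imwrite("pics/w4.png",o)
```

```text
[-0.19044743 -0.07637574  0.31751789] [ 0.54165193 -0.08190187  0.20006448]
```

View pics/w4.png

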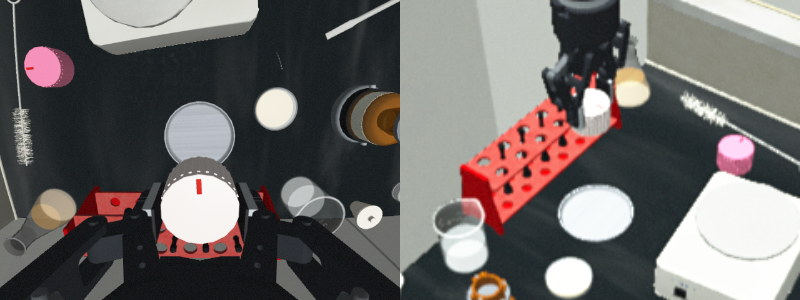

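The cap is held upright over the dish. In the wrist view the dish is just beyond it, and the rack is clear. I lower it.

Emit:
move_arm --xyz '[[0, 0, 2], [0, 0, 2.5], [0, 0, 2.5], [0, 0, 2.5], [0, 0, 2.5], [0, 0, 1.5], [0, 0, 1.2], [0, 0, 0.5]]' --angular '[[0, 0, 0], [0, 0, 0], [0, 0, 0], [0, 0, 0], [0, 0, 0], [0, 0, 0], [0, 0, 0], [0, 0, 0]]' --grip '[4.5, 4.5, 4.5, 4.5, 4.5, 4.5, 4.5, 4.5]'

```text
clock: 10.38
position: [0.5411, -0.0811, 0.0474]
orientation: [0.0, 1.0, 0.0, -0.0]
contact_force: [0.0, -0.1, -1.0]
width: 0.0485
grip_force: 62.6
```

Emit:
move_arm --xyz '[[0, 0, 0.3], [0, 0, 0.3], [0, 0, 0.2], [0, 0, 0]]' --angular '[[0, 0, 0], [0, 0, 0], [0, 0, 0], [0, 0, 0]]' --grip '[4.5, 4.5, 4.5, 4.5]'

```text
clock: 10.88
position: [0.5413, -0.0814, 0.0402]
orientation: [0.0, 1.0, -0.0, 0.0]
contact_force: [-0.3, 0.4, -0.4]
width: 0.0482
grip_force: 62.6
```

Emit:
move_arm --xyz '[[0, 0, 0.2], [0, 0, 0.2], [0, 0, 0.1], [0, 0, 0.1], [0, 0, 0]]' --angular '[[0, 0, 0], [0, 0, 0], [0, 0, 0], [0, 0, 0], [0, 0, 0]]' --grip '[4.5, 4.5, 4.5, 4.5, 4.5]'

```text
clock: 11.5
position: [0.5413, -0.0814, 0.034]
orientation: [0.0, 1.0, 0.0, -0.0]
contact_force: [-0.2, -0.0, -0.8]
width: 0.0485
grip_force: 62.6
```

Emit:
move_arm --xyz '[[0, 0, 0.1], [0, 0, 0.1], [0, 0, 0]]' --angular '[[0, 0, 0], [0, 0, 0], [0, 0, 0]]' --grip '[4.5, 4.5, 4.5]'

```text
clock: 11.88
position: [0.5414, -0.0814, 0.0322]
orientation: [0.0, 1.0, 0.0, 0.0]
contact_force: [0.6, -0.3, -1.1]
width: 0.0486
grip_force: 62.6
```

Emit:
move_arm --xyz '[[0, 0, 0.1], [0, 0, 0.1], [0, 0, 0]]' --angular '[[0, 0, 0], [0, 0, 0], [0, 0, 0]]' --grip '[4.5, 4.5, 4.5]'

```text
clock: 12.25
position: [0.5419, -0.0815, 0.0321]
orientation: [0.0, 1.0, -0.0, 0.0]
contact_force: [-4.7, 1.2, 10.3]
width: 0.048
grip_force: 63.7
```

Emit:
move_arm --xyz '[[0, 0, 0.05], [0, 0, 0.05], [0, 0, 0]]' --angular '[[0, 0, 0], [0, 0, 0], [0, 0, 0]]' --grip '[4.5, 4.5, 4.5]'

```text
clock: 12.62
position: [0.542, -0.0815, 0.032]
orientation: [0.0, 1.0, 0.0, -0.0]
contact_force: [-8.9, 2.3, 17.1]
width: 0.0483
grip_force: 64.4
```

It has landed. I relieve the press, then open.

Emit:
move_arm --xyz '[[0, 0, -0.15], [0, 0, -0.08], [0, 0, 0]]' --angular '[[0, 0, 0], [0, 0, 0], [0, 0, 0]]' --grip '[4.5, 4.5, 4.5]' --squeeze 40

```text
clock: 13.0
position: [0.5421, -0.0816, 0.0321]
orientation: [0.0, 1.0, -0.0, 0.001]
contact_force: [0.2, 0.7, 3.7]
width: 0.0482
grip_force: 63.1
```

Emit:
move_arm --xyz '[[0, 0, 0], [0, 0, 0], [0, 0, 0], [0, 0, 0], [0, 0, 0], [0, 0, 0]]' --angular '[[0, 0, 0], [0, 0, 0], [0, 0, 0], [0, 0, 0], [0, 0, 0], [0, 0, 0]]' --grip '[4.9, 5.1, 5.4, 5.8, 6.3, 6.3]' --squeeze 20

```text
clock: 13.75
position: [0.5412, -0.0814, 0.0313]
orientation: [0.0, 1.0, 0.0, -0.0]
contact_force: [0.8, -0.2, -0.8]
width: 0.0627
grip_force: 0.0
```

Emit:
move_arm --xyz '[[0, 0, -0.5], [0, 0, -1], [0, 0, -2], [0, 0, -3], [0, 0, -4], [0, 0, -4], [0, 0, -2], [0, 0, 0]]' --angular '[[0, 0, 0], [0, 0, 0], [0, 0, 0], [0, 0, 0], [0, 0, 0], [0, 0, 0], [0, 0, 0], [0, 0, 0]]' --grip '[6.5, 6.5, 6.5, 6.5, 6.5, 6.5, 6.5, 6.5]'

```text
clock: 14.75
position: [0.5423, -0.0817, 0.1988]
orientation: [0.0, 1.0, -0.001, 0.002]
contact_force: [0.2, 0.5, -0.4]
width: 0.0649
grip_force: 0.0
```

Run:
```python
from plant import *
import cv2,numpy as np
s=read_state();print(s["contact_force"],s["position"])
w=get_image("wrist"); v=get_image("scene")
cv2.imwrite("pics/w5.png",np.hstack([cv2.resize(w["color"],(400,300)),cv2.resize(v["color"][190:370,140:380],(400,300))]))
```

```text
[ 0.24278922  0.53513436 -0.41419755] [ 0.54230019 -0.0816512   0.1988013 ]
```

View pics/w5.png

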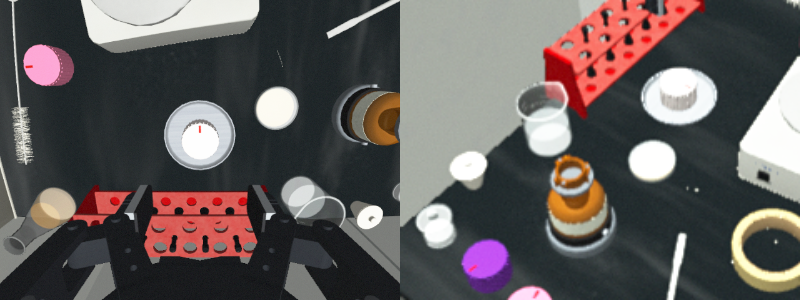

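The cap stands top side up in the dish: left view (200,138), right view (680,92). The bottle is open, the other glassware hasn't moved, and the gripper is clear.

```bash
python3 -c "
from plant import *
print(sign_off())"
```

```text
the job is handed in; nothing more can be done
None
```

The cap is off the bottle and standing top side up in the steel dish, with the gripper clear and the other glassware undisturbed; I handed the job in about 15 s into the 61 s limit.

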